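# Slide the price plate into its frame and bolt it in

### The job

Put the loose teal-and-white glass price plate into the dark frame on the display riser: press gently down on its face, never on its edges, and slide it flat along the riser, under the frame's two lips, until it is fully home against the end stop. Then push the red-knobbed brass bolt all the way across behind it so that it cannot slip out. The glass cracks if pressed hard (30 N), and the glassware on the riser must be left where it stands.

Things in the scene. Friction and masses are not known exactly. Their poses are not given: they have to be found in the camera images.
- riser: White display riser, a board 420 x 260 mm on soft feet, with the steel frame on it. Origin 18 mm below its top face, which lies 12 to 18 mm above the table; it gives when pressed (see home). It spans x -175 to 245, y -130 to 130 mm. z up; +x is the way the plate slides in. Channel 98 mm wide about y = 0; side rails 8 mm high, 12 mm wide, from x = 22 mm (-y side: 2) to 132 mm.
- mouth (a point): Middle of the flared mouth of the frame, on the riser's top face (riser x = -25, y = 0, z = 18 mm); axes as the riser's. The guides, 8 mm high, start here at y = +-67 mm and narrow to y = +-48 mm at riser x = 2 mm.
- home (a point): Point on the riser's top face (riser x = 70, y = 0, z = 18 mm) where the plate's origin lies when the plate is fully home; axes as the riser's. Lips lie on the rails from riser x = 22 to 132 mm, undersides 8, tops 10.5 mm above the top face, 84 mm open between them: press there, gripper nearly shut. The board gives about 0.04 mm per N here but 0.15 at the plate's start, so a press kept at one height grows fourfold on the way in.
- stop (a point): Middle of the top edge of the end stop's inner face (riser x = 120, y = 0 mm; the stop is 8 mm high). The front edge of a plate that is home touches this face.
- plate: Loose glass price plate, teal with white panel, 100 (its x) x 92 (its y) x 4 mm, about 0.1 kg: too wide to grasp. Origin at the centre of its underside, z up. Starts on the riser before the mouth, up to 20 mm off the middle and turned up to 0.3 rad from the riser's axes. Slides when pressed on its face with 6 to 15 N; cracks above 30 N. Fingertips set 40 to 70 mm apart turn it best.
- bolt (a joint): Slide of the brass bolt, m: 0 drawn back, 0.040 fully across (starts at 0 to 0.004); grows as the bolt moves along the riser's -y. Needs about 3 N and stays where left. Its bar (top 9 mm above the riser) lies at riser x = 7 to 17 mm; it passes 3 mm behind the rear edge of a plate that is home, while a plate not home blocks it.
- bolt_knob (a point): Centre of the top of the bolt's red round knob: upright, 16 mm in diameter, 30 mm high (8 to 38 mm above the riser's top face). At joint 0 it lies at riser x = 12, y = 102 mm, at joint 0.040 at y = 62 mm. Push it along the riser's -y from its outer side with shut fingers, or pinch it from above.
- vase: Teal glass vase, 72 mm in diameter, 130 mm high, standing loose on the riser beyond the end stop; origin at the centre of its foot. Leave alone.
- bowl: Small amber glass bowl, 80 mm in diameter, 50 mm high, loose on the riser beyond the end stop; origin at the centre of its foot. Leave alone.
- votive: Plum glass votive, 46 mm in diameter, 45 mm high, loose on the riser beside the -y rail; origin at the centre of its foot. Leave alone.

How it is judged:
By the outcome, as a careful person would: the job done as asked, in the order asked, and still so for the second after the job is handed in, with the robot touching nothing.
It also fails if it takes over 72 s, if anything falls off the work surface, if the arm or the gripper's body presses on something with over 40 N, if the wrist force passes 120 N, or if a joint passes its speed limit or range.

### The arm

A 6-joint arm with a two-finger parallel gripper is mounted at the origin on the work surface. World frame = base frame: x ahead of the robot, y to its left, z up, the work surface at z = 0. Lengths are in mm, angles in rad, forces in N, time in s.
With the tool pointing down it reaches from about 350 to 875 mm from the base axis. Payload 4.2 kg.
Tool frame: the origin (TCP) lies midway between the tips of the shut fingers; the grasp point (between the pads) lies 19 mm behind it (arm.grasp_offset is the distance from the TCP to the grasp point, in mm); z points along the fingers, y is the direction in which the jaws open and shut (so a half turn about z gives the same grasp; the last joint's range is limited). The gripper opens to 85 mm and grips with 20 to 120 N. Pads are 22 mm wide; open, the fingers measure 114 mm over their backs; the gripper's body (76 mm by 85 mm) begins 54 mm behind the grasp point. The pads swing forward as they close: fully open they stand 13 mm farther back than shut.
Start: joints at [1.593, 0.385, 0.008, 0, -1.194, -0.259], TCP at [146.589, 607.545, 231.312] pointing down, gripper open.
Joint ranges: [-3.14, 3.14], [-1.21, 2.06], [-1.07, 1.41], [-3.16, 2.05], [-2.99, -0.16], [-3.1, 3.1]. Speed limits (rad/s): [2.79, 2.79, 3.14, 3.14, 3.14, 3.14].

### API

Orientations are given as a unit quaternion [x, y, z, w].
In Python, from bench import arm gives the robot as it stands.
- The arm moves only by the tool move_arm, never from a script. Its argument "moves" is a list of rows, each an object with "gripper": the gripper's target within -1 to 1 (fully open at 1, half-way at 0, shut at -1); "xyz": the shift along the tool's x, y, z in cm, a list of three; "angular": the turn, a rotation vector about the tool's x, y, z in rad, a list of three. In form: [{"gripper": gripper, "xyz": [dx, dy, dz], "angular": [wx, wy, wz]}, ...]. A call has 1 to 10 rows; each row is the pose to reach, as a shift and turn from the pose commanded when the call began, along the tool's axes at that moment; what a row does not reach only later rows make up. A row lasts 1/8 s, in which the tool goes at most 62.5 mm and 10.7 degrees, less where a joint would pass 70% of its speed; a pose out of reach is approached as far as the arm can. A call with a gripper value outside its range is refused whole. The fingers move at their own pace and stop on an object; the grip force is fixed at half the most. Time passes only in rows, so rows that repeat a pose let the fingers close. It gives the time, the measured TCP pose, the force and the opening at its end, in the units of the state.
- arm.read_state(): the state, without advancing time (a new reading comes with each control period).
- arm.get_image(name): name is "side" or "top"; returns (picture, depth): 384x512x3 uint8, blue, green, red; 384x512 float32, mm along the optical axis (not along the pixel's ray), 0 where there is no reading.
- arm.get_calibration(name): a dict with "camera_matrix" (3x3 intrinsics, pixels), "R" (3x3) and "t" (3): a world point X has camera coordinates R X + t. Camera axes: x right, y down, z forward; pixel columns grow to the right and rows downward; lengths in mm; the calibration is good to about 2 mm. A picture is of the moment at which its call begins. get_calibration takes no time and is no camera call.
- arm.job_done(): hands the job in, once; it reports no verdict.
The state is a dict: "clock": time; "joints": joint angles; "joint_vel": joint speeds; "joint_efforts": joint torques, N m; "position": TCP position; "ee_rot": TCP orientation; "contact_force": force on the tool from outside, world axes, zero at the start; "wrist_torque": the same for the moment, N m; "gripper_width": finger opening in mm.
Only numpy, scipy, OpenCV 4.12 (cv2) and the standard library are available. Lean on these libraries where they do the work, as an engineer would, in place of code of your own. Each camera call takes 0.05 s, during which the arm holds its last target. There are 200 camera calls.

## Working session

There is one attempt and no reset: what is moved stays moved. The work goes in short steps, Python scripts to look and compute and a tool call to move; the robot and the scene stay as the last step left them, time stands still between calls to the robot, and variables do not carry over. Pictures are saved under pics/ and viewed, about 8 in all and at most 12, crops included, and the job is handed in when it is done.

Besides the shell and the picture viewer there is one more tool, called by a JSON object that holds its "method" and its "body". move_arm: Moves the arm, as the interface text tells. Its arguments: {"type":"object","properties":{"moves":{"type":"array","items":{"type":"object","properties":{"gripper":{"type":"number"},"xyz":{"type":"array","items":{"type":"number"}},"angular":{"type":"array","items":{"type":"number"}}}}}},"required":["moves"]}

```bash
mkdir -p pics; ls; python3 - <<'E'
from bench import arm
import cv2,numpy as np
s=arm.read_state();print(s)
for n in("top","side"):
    p,d=arm.get_image(n);cv2.imwrite(f"pics/{n}0.png",p);np.save(f"{n}0.npy",d)
    c=arm.get_calibration(n);print(n,c)
E
```

```text
pics
{'clock': 0.0, 'joints': array([ 1.59258263e+00,  3.85598846e-01,  6.61118604e-03, -5.20282318e-04,
       -1.19397762e+00, -2.58591280e-01]), 'joint_vel': array([-0.00120699,  0.00078426,  0.00109277,  0.00076721,  0.00036569,
        0.00020051]), 'joint_efforts': array([ 2.04737808e-04, -3.92286837e+01,  1.88398772e+01,  4.18627471e+00,
       -4.72244763e-03, -4.08269642e-06]), 'position': array([146.46760409, 606.9941088 , 230.18715753]), 'ee_rot': array([ 9.92986655e-01, -1.18221271e-01, -8.78795692e-05,  1.10762317e-03]), 'contact_force': array([-0.60281121, -0.14997277,  0.10791137]), 'wrist_torque': array([-0.00994595,  0.02151942,  0.03825097]), 'gripper_width': 85.4503578684007}
top {'camera_matrix': array([[353.53803845,   0.        , 256.58503078],
       [  0.        , 353.53803845, 182.56717589],
       [  0.        ,   0.        ,   1.        ]]), 'R': array([[-6.53280850e-04, -9.99984923e-01, -5.45221829e-03],
       [-9.75996757e-01,  1.82499747e-03, -2.17777407e-01],
       [ 2.17784074e-01,  5.17907756e-03, -9.75983235e-01]]), 't': array([-14.02781228, 626.29620717, 695.15323979])}
side {'camera_matrix': array([[396.73520978,   0.        , 261.62109547],
       [  0.        , 396.73520978, 196.8792889 ],
       [  0.        ,   0.        ,   1.        ]]), 'R': array([[-0.84662821, -0.53171212, -0.02242535],
       [-0.28268736,  0.48501677, -0.82755458],
       [ 0.45089748, -0.69429169, -0.56093718]]), 't': array([548.02199314, 250.5121548 , 419.32373945])}
```

View pics/top0.png

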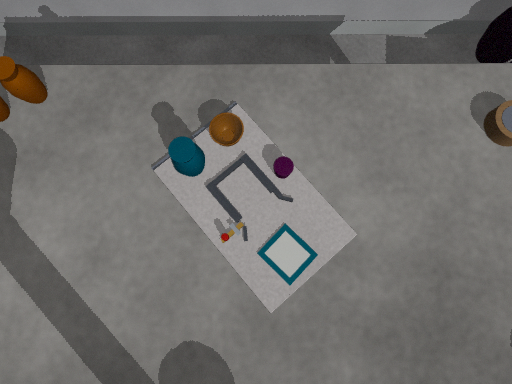

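View pics/side0.png

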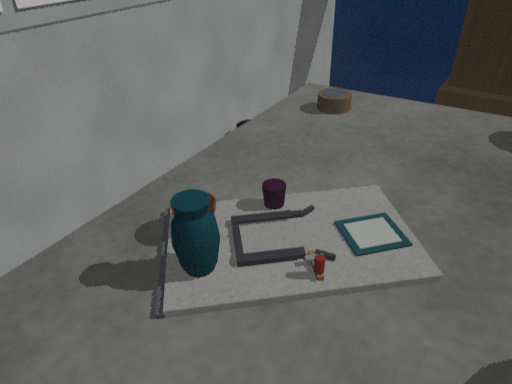

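```bash
cat > h.py <<'E'
from bench import arm
import cv2,numpy as np
def plane(n,uv,z):
    c=arm.get_calibration(n);R=c["R"];t=c["t"]
    uv=np.atleast_2d(uv).astype(float)
    d=(np.linalg.inv(c["camera_matrix"])@np.c_[uv,np.ones(len(uv))].T).T@R
    o=-R.T@t
    return (o+d*((z-o[2])/d[:,2])[:,None])
def proj(n,X):
    c=arm.get_calibration(n);p=(c["R"]@np.atleast_2d(X).T).T+c["t"]
    q=(c["camera_matrix"]@p.T).T;return q[:,:2]/q[:,2:]
def cloud(n,d):
    c=arm.get_calibration(n);v,u=np.mgrid[:384,:512]
    r=np.stack([u,v,np.ones_like(u)],-1)@np.linalg.inv(c["camera_matrix"]).T
    return (r*d[...,None]-c["t"])@c["R"]
def plate(n,p,z,wh=False):
    hsv=cv2.cvtColor(p,cv2.COLOR_BGR2HSV)
    return cv2.inRange(hsv,(85,120,40),(105,255,255))
E
python3 - <<'E'
from h import *
for n in("top","side"):
    p=cv2.imread(f"pics/{n}0.png");d=np.load(f"{n}0.npy");X=cloud(n,d)
    pts={"top":[(287,254),(300,210),(265,280),(240,195),(330,235),(380,250),(100,250)],"side":[(372,234),(300,215),(330,270),(260,240),(400,265),(350,320),(440,200)]}[n]
    for q in pts: print(n,q,p[q[1],q[0]],X[q[1],q[0]].round(1))
    m=plate(n,p,0);nl,l,s,c=cv2.connectedComponentsWithStats(m)
    for i in range(1,nl):
        if s[i,4]>40:
            pp=np.argwhere(l==i)[:,::-1]
            W=plane(n,pp,20)[:,:2].astype(np.float32)
            print("teal",s[i],cv2.minAreaRect(W))
            b=cv2.boxPoints(cv2.minAreaRect(W));
    g=cv2.cvtColor(p,cv2.COLOR_BGR2GRAY)
    H=X[...,2]; print(np.percentile(H[H>-50],[5,25,50,75,90]))
    # board mask by height
    m=((H>9)&(H<22)&(d>0)).astype(np.uint8)
    m=cv2.morphologyEx(m,cv2.MORPH_OPEN,np.ones((3,3)))
    nl,l,s,c=cv2.connectedComponentsWithStats(m)
    i=1+s[1:,4].argmax();W=plane(n,np.argwhere(l==i)[:,::-1],15)[:,:2].astype(np.float32)
    print("board",s[i],cv2.minAreaRect(W),np.median(H[l==i]))
    cv2.imwrite(f"pics/m{n}.png",(l==i)*255)
E
```

```text
top (287, 254) [170 174 173] [475.9 -81.5  19.4]
top (300, 210) [148 150 152] [ 574.3 -113.4   14.2]
top (265, 280) [155 155 161] [420.2 -32.8  13.2]
top (240, 195) [149 151 155] [609.1  23.7  14.8]
top (330, 235) [151 151 155] [ 517.9 -179.6   11.8]
top (380, 250) [117 121 123] [ 485.  -293.6   -0.7]
top (100, 250) [115 118 121] [485.5 341.9  -1.6]
teal [ 168  137   37   39 1069] ((700.2172241210938, 151.74627685546875), (102.96642303466797, 72.70230865478516), 44.65610885620117)
teal [258 224  59  61 747] ((477.260986328125, -81.91201782226562), (98.45585632324219, 89.86878204345703), 45.9593505859375)
[-4.10573361 -2.62514552 -1.49647948 -0.08844224 12.76209859]
board [  154   104   202   208 17087] ((594.6629638671875, -5.2265625), (418.1995544433594, 258.7203369140625), 40.65342712402344) 13.060648461424787
side (372, 234) [145 151 146] [473.  -75.8  20.6]
side (300, 215) [40 41 39] [603.7 -63.2  19.5]
side (330, 270) [124 129 128] [500.6  34.3  15.3]
side (260, 240) [129 132 132] [631.8  29.3  15.4]
side (400, 265) [125 129 129] [411.8 -31.   15.7]
side (350, 320) [100 104 103] [441.9  96.1   1.4]
side (440, 200) [102 104 103] [ 399.3 -271.1   -0. ]
teal [ 171  190   49   86 2651] ((747.5885620117188, 61.14568328857422), (73.89124298095703, 245.8488311767578), 46.4615364074707)
teal [336 214  76  42 600] ((474.73321533203125, -79.65076446533203), (97.94365692138672, 91.04368591308594), 45.88882827758789)
[ -0.99426019   0.41763935   1.32008498  15.76694182 113.63450555]
board [  157   185   286   129 20413] ((596.2332763671875, -2.124053955078125), (427.67095947265625, 264.9125061035156), 40.69857406616211) 15.38872871055893[ WARN:0@0.096] global loadsave.cpp:1063 imwrite_ Unsupported depth image for selected encoder is fallbacked to CV_8U.
```

```bash
cat >> h.py <<'E'
C=np.array([595.4,-3.7]);YAW=np.deg2rad(40.67);ZT=14.8
def r2w(x,y,z=0,C=C,yaw=YAW):
    c,s=np.cos(yaw),np.sin(yaw);x=x-35
    return np.array([C[0]+c*x-s*y,C[1]+s*x+c*y,ZT+z])
def w2r(p,C=C,yaw=YAW):
    c,s=np.cos(yaw),np.sin(yaw);d=np.array(p[:2])-C
    return np.array([35+c*d[0]+s*d[1],-s*d[0]+c*d[1]])
def poly(im,n,pts,k,col,C):
    q=proj(n,[r2w(*p,C=C) for p in pts]);q=((q-k[:2])*k[2]*16).round().astype(np.int32)
    cv2.polylines(im,[q.reshape(-1,1,2)],False,col,1,cv2.LINE_AA,4)
E
cat > ov.py <<'E'
from h import *
import sys
def ov(n,p,C,box):
    k=np.array([box[0],box[1],4.]);x0,y0,x1,y1=box
    im=cv2.resize(p[y0:y1,x0:x1],None,fx=4,fy=4,interpolation=cv2.INTER_LINEAR)
    im=np.clip(im*1.4,0,255).astype(np.uint8)
    k[:2]-=0.375
    P=lambda a,c:poly(im,n,a,k,c,C)
    P([(-175,-130,0),(245,-130,0),(245,130,0),(-175,130,0),(-175,-130,0)],(0,255,0))
    for s in(1,-1): P([(-25,s*67,8),(2,s*48,8),(22,s*42,10.5),(132,s*42,10.5)],(0,0,255));P([(132,61*s,10.5),(22,s*61,10.5)],(0,0,255))
    P([(120,-49,8),(120,49,8)],(255,0,255))
    P([(12+8*np.cos(a),102+8*np.sin(a),38) for a in np.linspace(0,6.3,20)],(0,255,255))
    return im
if __name__=="__main__":
    for n,C,b in(("top",(594.7,-5.2),(150,100,350,250)),("side",(596.2,-2.1),(225,185,425,310))):
        im=ov(n,cv2.imread(f"pics/{n}0.png"),C,b);cv2.imwrite(f"pics/ov_{n}.png",im)
E
python3 ov.py
```

```text
(no output)
```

View pics/ov_top.png

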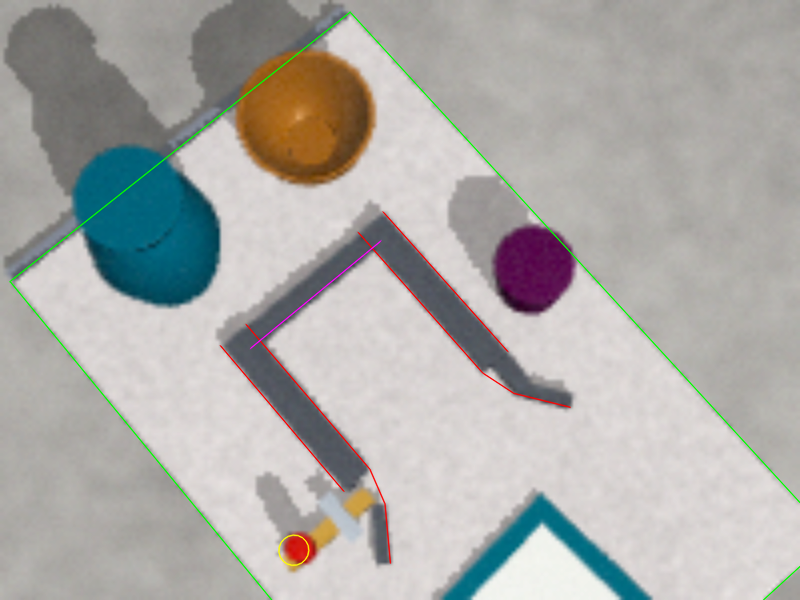

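View pics/ov_side.png

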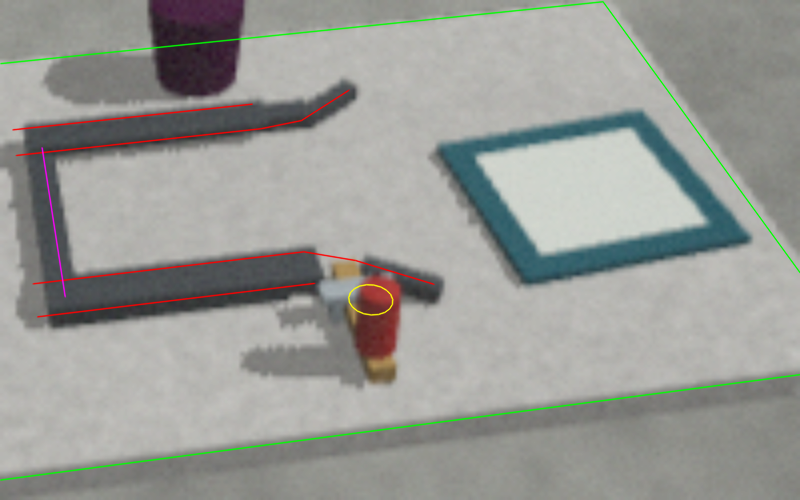

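{"method": "move_arm", "body": {"moves": [{"gripper":0.1,"xyz":[48.2,59.2,17],"angular":[0,0,0.53]},{"gripper":0.1,"xyz":[48.2,59.2,17],"angular":[0,0,0.53]},{"gripper":0.1,"xyz":[48.2,59.2,17],"angular":[0,0,0.53]},{"gripper":0.1,"xyz":[48.2,59.2,17],"angular":[0,0,0.53]},{"gripper":0.1,"xyz":[48.2,59.2,17],"angular":[0,0,0.53]},{"gripper":0.1,"xyz":[48.2,59.2,17],"angular":[0,0,0.53]},{"gripper":0.1,"xyz":[48.2,59.2,17],"angular":[0,0,0.53]},{"gripper":0.1,"xyz":[48.2,59.2,17],"angular":[0,0,0.53]},{"gripper":0.1,"xyz":[48.2,59.2,17],"angular":[0,0,0.53]},{"gripper":0.1,"xyz":[48.2,59.2,17],"angular":[0,0,0.53]}]}}

```text
clock: 1.35
position: [410.7, 55.6, 95.2]
ee_rot: [0.928, -0.374, 0.0, -0.0]
contact_force: [0.9, 0.7, -0.3]
gripper_width: 46.8
```

{"method": "move_arm", "body": {"moves": [{"gripper":0.1,"xyz":[14.2,5.3,3.5],"angular":[0,0,0]},{"gripper":0.1,"xyz":[14.2,5.3,3.5],"angular":[0,0,0]},{"gripper":0.1,"xyz":[14.2,5.3,3.5],"angular":[0,0,0]},{"gripper":0.1,"xyz":[14.2,5.3,3.5],"angular":[0,0,0]},{"gripper":0.1,"xyz":[14.2,5.3,3.5],"angular":[0,0,0]}]}}

```text
clock: 1.98
position: [475.0, -79.2, 60.3]
ee_rot: [0.927, -0.374, -0.0, 0.0]
contact_force: [0.1, -0.9, 0.5]
gripper_width: 47.0
```

```bash
python3 - <<'E'
from h import *
s=arm.read_state();print(s["position"],s["ee_rot"],s["contact_force"],s["gripper_width"])
p,d=arm.get_image("side");p2,d2=arm.get_image("top")
cv2.imwrite("pics/s1.png",np.hstack([cv2.resize(p[100:300,250:450],None,fx=2,fy=2),cv2.resize(p2[150:350,180:380],None,fx=2,fy=2)]))
E
```

```text
[475.00381372 -79.17495013  60.32452402] [ 9.27367223e-01 -3.74152226e-01 -3.56837474e-04  1.37025806e-04] [ 0.09972753 -0.88742454  0.50825779] 47.02781766188342
```

View pics/s1.png

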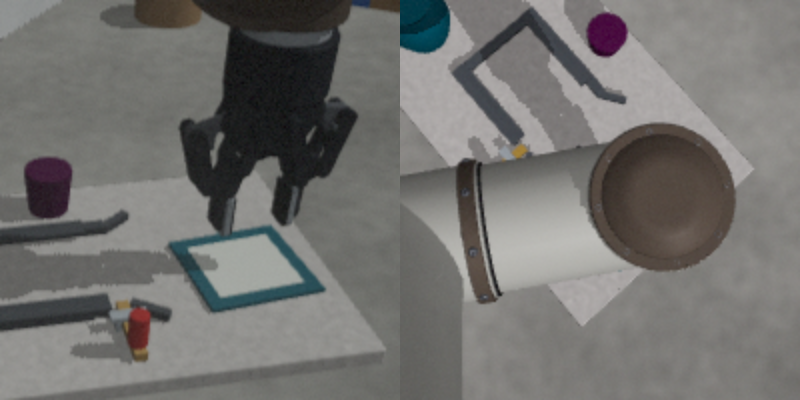

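{"method": "move_arm", "body": {"moves": [{"gripper":0.1,"xyz":[0.1,0,2.5],"angular":[0,0,0]},{"gripper":0.1,"xyz":[0.1,0,3.8],"angular":[0,0,0]},{"gripper":0.1,"xyz":[0.1,0,4.0],"angular":[0,0,0]},{"gripper":0.1,"xyz":[0.1,0,4.0],"angular":[0,0,0]}]}}

```text
clock: 2.58
position: [476.5, -79.8, 20.8]
ee_rot: [0.928, -0.374, 0.0, -0.0]
contact_force: [0.2, 0.2, 0.2]
gripper_width: 47.0
```

{"method": "move_arm", "body": {"moves": [{"gripper":0.1,"xyz":[0,0,0.1],"angular":[0,0,0]},{"gripper":0.1,"xyz":[0,0,0.15],"angular":[0,0,0]},{"gripper":0.1,"xyz":[0,0,0.15],"angular":[0,0,0]}]}}

```text
clock: 2.95
position: [476.3, -80.1, 19.2]
ee_rot: [0.927, -0.374, 0.0, -0.0]
contact_force: [0.4, -0.4, -0.4]
gripper_width: 47.1
```

{"method": "move_arm", "body": {"moves": [{"gripper":0.1,"xyz":[0,0,0.1],"angular":[0,0,0]},{"gripper":0.1,"xyz":[0,0,0.1],"angular":[0,0,0]}]}}

```text
clock: 3.2
position: [476.2, -80.1, 17.9]
ee_rot: [0.927, -0.374, -0.0, 0.0]
contact_force: [-0.0, -0.0, -1.0]
gripper_width: 46.8
```

{"method": "move_arm", "body": {"moves": [{"gripper":0.1,"xyz":[0,0,0.1],"angular":[0,0,0]},{"gripper":0.1,"xyz":[0,0,0.1],"angular":[0,0,0]}]}}

```text
clock: 3.45
position: [476.2, -80.1, 16.9]
ee_rot: [0.927, -0.374, -0.0, 0.0]
contact_force: [0.1, -0.5, 0.1]
gripper_width: 46.8
```

{"method": "move_arm", "body": {"moves": [{"gripper":0.1,"xyz":[0,0,0.1],"angular":[0,0,0]},{"gripper":0.1,"xyz":[0,0,0.1],"angular":[0,0,0]}]}}

```text
clock: 3.7
position: [476.3, -80.1, 16.0]
ee_rot: [0.927, -0.374, 0.0, -0.0]
contact_force: [-0.0, 0.6, 0.1]
gripper_width: 46.9
```

{"method": "move_arm", "body": {"moves": [{"gripper":0.1,"xyz":[0,0,0.1],"angular":[0,0,0]},{"gripper":0.1,"xyz":[0,0,0.1],"angular":[0,0,0]}]}}

```text
clock: 3.95
position: [476.5, -80.1, 15.3]
ee_rot: [0.927, -0.374, 0.0, -0.0]
contact_force: [-0.6, -0.2, 5.5]
gripper_width: 46.8
```

{"method": "move_arm", "body": {"moves": [{"gripper":0.1,"xyz":[0,0,0.1],"angular":[0,0,0]},{"gripper":0.1,"xyz":[0,0,0.1],"angular":[0,0,0]}]}}

```text
clock: 4.2
position: [476.8, -80.1, 14.8]
ee_rot: [0.927, -0.374, 0.001, -0.0]
contact_force: [-1.6, -1.1, 7.6]
gripper_width: 46.8
```

{"method": "move_arm", "body": {"moves": [{"gripper":0.1,"xyz":[0,0,0.03],"angular":[0,0,0]},{"gripper":0.1,"xyz":[0.3,-0.5,0.03],"angular":[0,0,0.013]},{"gripper":0.1,"xyz":[0.6,-1.1,0.03],"angular":[0,0,0.026]},{"gripper":0.1,"xyz":[0.9,-1.6,0.03],"angular":[0,0,0.04]},{"gripper":0.1,"xyz":[1.2,-2.1,0.03],"angular":[0,0,0.053]}]}}

```text
clock: 4.82
position: [500.5, -73.3, 14.8]
ee_rot: [0.917, -0.399, 0.001, -0.0]
contact_force: [-1.9, 0.0, 9.0]
gripper_width: 46.9
```

```bash
cat > look.py <<'E'
from h import *
import sys
# plate pose in riser frame as the side camera sees it (side-camera frame centre Cs)
Cs=np.array([594.7,0.0])
s=arm.read_state();print(s["position"].round(1),s["contact_force"].round(1))
p,d=arm.get_image("side");cv2.imwrite(f"pics/{sys.argv[1]}.png",p)
hsv=cv2.cvtColor(p,cv2.COLOR_BGR2HSV);m=plate("side",p,0)
m[:,:235]=0
nl,l,st,c=cv2.connectedComponentsWithStats(m)
print([tuple(st[i]) for i in range(1,nl) if st[i,4]>30])
W=np.vstack([plane("side",np.argwhere(l==i)[:,::-1],19) for i in range(1,nl) if st[i,4]>15])[:,:2]
rc=cv2.minAreaRect(W.astype(np.float32))
print("world",rc,"riser",w2r(rc[0],C=Cs).round(1),"tcp riser",w2r(s["position"]).round(1))
E
python3 look.py s2
```

```text
[500.5 -73.3  14.8] [-1.9  0.   9. ]
[(np.int32(347), np.int32(213), np.int32(22), np.int32(5), np.int32(53)), (np.int32(322), np.int32(218), np.int32(14), np.int32(9), np.int32(49)), (np.int32(332), np.int32(223), np.int32(63), np.int32(29), np.int32(393))]
world ((498.50274658203125, -73.19529724121094), (97.893798828125, 92.12899017333984), 42.0997314453125) riser [-85.7   7.2] tcp riser [-82.3   9. ]
```

{"method": "move_arm", "body": {"moves": [{"gripper":0.1,"xyz":[0.22,-0.66,0],"angular":[0,0,0.01]},{"gripper":0.1,"xyz":[0.45,-1.3,0],"angular":[0,0,0.02]},{"gripper":0.1,"xyz":[0.67,-2.0,-0.01],"angular":[0,0,0.03]},{"gripper":0.1,"xyz":[0.9,-2.7,-0.02],"angular":[0,0,0.03]},{"gripper":0.1,"xyz":[0.9,-2.7,-0.02],"angular":[0,0,0.03]}]}}

```text
clock: 5.5
position: [527.7, -61.1, 15.2]
ee_rot: [0.911, -0.412, 0.002, -0.001]
contact_force: [0.5, 0.1, 7.4]
gripper_width: 47.1
```

```bash
python3 look.py s3; python3 - <<'E'
from h import *
from ov import ov
cv2.imwrite("pics/ov_s3.png",ov("side",cv2.imread("pics/s3.png"),(594.7,0.0),(225,185,425,310)))
E
```

```text
[527.7 -61.1  15.2] [0.5 0.1 7.4]
[(np.int32(329), np.int32(213), np.int32(22), np.int32(4), np.int32(53)), (np.int32(306), np.int32(216), np.int32(71), np.int32(34), np.int32(474))]
world ((526.0213012695312, -61.330596923828125), (97.70511627197266, 92.4289779663086), 40.81892013549805) riser [-57.1  -1.8] tcp riser [-53.8   0.6]
```

View pics/ov_s3.png

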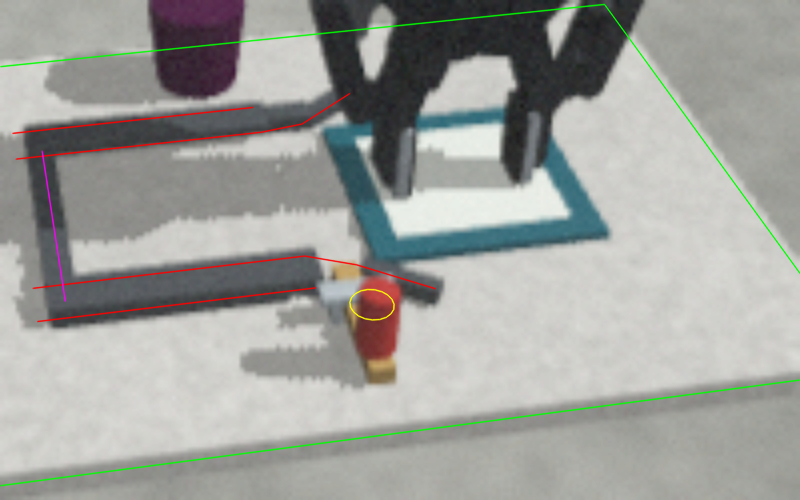

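{"method": "move_arm", "body": {"moves": [{"gripper":0.1,"xyz":[-0.02,-0.7,0],"angular":[0,0,0]},{"gripper":0.1,"xyz":[-0.05,-1.4,0],"angular":[0,0,0]},{"gripper":0.1,"xyz":[-0.05,-2.1,0],"angular":[0,0,0]},{"gripper":0.1,"xyz":[-0.05,-2.8,0],"angular":[0,0,0]},{"gripper":0.1,"xyz":[-0.05,-3.0,0],"angular":[0,0,0]}]}}

```text
clock: 6.18
position: [549.1, -41.1, 15.3]
ee_rot: [0.911, -0.412, 0.001, -0.001]
contact_force: [-1.4, -1.7, 8.7]
gripper_width: 46.9
```

```bash
python3 look.py s4
```

```text
[549.1 -41.1  15.3] [-1.4 -1.7  8.7]
[(np.int32(312), np.int32(215), np.int32(23), np.int32(4), np.int32(55)), (np.int32(291), np.int32(218), np.int32(11), np.int32(17), np.int32(86)), (np.int32(297), np.int32(221), np.int32(63), np.int32(32), np.int32(376))]
world ((547.33056640625, -42.17517852783203), (98.23760986328125, 93.8909683227539), 40.187950134277344) riser [-28.4  -1.1] tcp riser [-24.5   1.7]
```

{"method": "move_arm", "body": {"moves": [{"gripper":0.1,"xyz":[0,-0.6,0],"angular":[0,0,0]},{"gripper":0.1,"xyz":[0,-1.2,-0.01],"angular":[0,0,0]},{"gripper":0.1,"xyz":[0,-1.8,-0.01],"angular":[0,0,0]},{"gripper":0.1,"xyz":[0,-2.4,-0.02],"angular":[0,0,0]},{"gripper":0.1,"xyz":[0,-2.5,-0.02],"angular":[0,0,0]}]}}

```text
clock: 6.85
position: [567.9, -24.7, 15.5]
ee_rot: [0.911, -0.412, 0.001, -0.001]
contact_force: [-1.3, -0.4, 8.9]
gripper_width: 46.7
```

```bash
python3 look.py s5
```

```text
[567.9 -24.7  15.5] [-1.3 -0.4  8.9]
[(np.int32(297), np.int32(216), np.int32(24), np.int32(5), np.int32(63)), (np.int32(277), np.int32(219), np.int32(15), np.int32(29), np.int32(161)), (np.int32(305), np.int32(221), np.int32(40), np.int32(31), np.int32(240))]
world ((566.5172729492188, -25.80455780029297), (97.47859191894531, 93.21977233886719), 40.723724365234375) riser [-3.2 -1.2] tcp riser [0.5 2. ]
```

{"method": "move_arm", "body": {"moves": [{"gripper":0.1,"xyz":[0.02,-0.6,-0.01],"angular":[0,0,0]},{"gripper":0.1,"xyz":[0.02,-1.2,-0.01],"angular":[0,0,0]},{"gripper":0.1,"xyz":[0.03,-1.8,-0.02],"angular":[0,0,0]},{"gripper":0.1,"xyz":[0.03,-2.4,-0.02],"angular":[0,0,0]},{"gripper":0.1,"xyz":[0.03,-2.7,-0.02],"angular":[0,0,0]}]}}

```text
clock: 7.52
position: [588.1, -7.1, 15.7]
ee_rot: [0.911, -0.412, 0.001, -0.0]
contact_force: [-1.3, -1.6, 8.7]
gripper_width: 47.0
```

```bash
python3 look.py s6
```

```text
[588.1  -7.1  15.7] [-1.3 -1.6  8.7]
[(np.int32(281), np.int32(217), np.int32(25), np.int32(6), np.int32(76)), (np.int32(262), np.int32(221), np.int32(14), np.int32(29), np.int32(157)), (np.int32(305), np.int32(221), np.int32(25), np.int32(32), np.int32(188))]
world ((586.8271484375, -9.105155944824219), (97.76175689697266, 93.27285766601562), 40.90037155151367) riser [23.1 -1.8] tcp riser [27.3  2.2]
```

{"method": "move_arm", "body": {"moves": [{"gripper":0.1,"xyz":[0.02,-0.6,-0.01],"angular":[0,0,0]},{"gripper":0.1,"xyz":[0.02,-1.2,-0.01],"angular":[0,0,0]},{"gripper":0.1,"xyz":[0.03,-1.8,-0.02],"angular":[0,0,0]},{"gripper":0.1,"xyz":[0.03,-2.4,-0.02],"angular":[0,0,0]},{"gripper":0.1,"xyz":[0.03,-2.7,-0.02],"angular":[0,0,0]}]}}

```text
clock: 8.2
position: [608.5, 10.5, 15.8]
ee_rot: [0.911, -0.412, 0.001, -0.0]
contact_force: [-1.8, -1.4, 7.3]
gripper_width: 46.7
```

```bash
python3 look.py s7
```

```text
[608.5  10.5  15.8] [-1.8 -1.4  7.3]
[(np.int32(264), np.int32(219), np.int32(26), np.int32(6), np.int32(81)), (np.int32(301), np.int32(220), np.int32(12), np.int32(32), np.int32(147)), (np.int32(248), np.int32(223), np.int32(11), np.int32(29), np.int32(160))]
world ((607.8855590820312, 7.375), (98.15779876708984, 90.76286315917969), 40.507850646972656) riser [49.8 -3. ] tcp riser [54.2  2.2]
```

{"method": "move_arm", "body": {"moves": [{"gripper":0.1,"xyz":[0.02,-0.5,0],"angular":[0,0,0]},{"gripper":0.1,"xyz":[0.02,-1.0,0],"angular":[0,0,0]},{"gripper":0.1,"xyz":[0.02,-1.5,-0.01],"angular":[0,0,0]},{"gripper":0.1,"xyz":[0.02,-1.6,-0.01],"angular":[0,0,0]}]}}

```text
clock: 8.75
position: [620.3, 20.6, 15.9]
ee_rot: [0.911, -0.412, 0.001, -0.0]
contact_force: [-2.2, -3.4, 8.8]
gripper_width: 47.0
```

{"method": "move_arm", "body": {"moves": [{"gripper":0.1,"xyz":[0,-0.15,0],"angular":[0,0,0]},{"gripper":0.1,"xyz":[0,-0.3,0],"angular":[0,0,0]},{"gripper":0.1,"xyz":[0,-0.3,0],"angular":[0,0,0]}]}}

```text
clock: 9.12
position: [622.0, 22.3, 15.9]
ee_rot: [0.911, -0.412, 0.0, 0.0]
contact_force: [-2.4, -2.3, 8.7]
gripper_width: 47.0
```

```bash
python3 look.py s8
```

```text
[622.   22.3  15.9] [-2.4 -2.3  8.7]
[(np.int32(290), np.int32(219), np.int32(13), np.int32(28), np.int32(138)), (np.int32(254), np.int32(220), np.int32(26), np.int32(6), np.int32(85)), (np.int32(239), np.int32(224), np.int32(11), np.int32(29), np.int32(150))]
world ((623.7791748046875, 12.333274841308594), (98.01885223388672, 77.56011199951172), 40.710750579833984) riser [65.1 -9.6] tcp riser [72.1  2.4]
```

{"method": "move_arm", "body": {"moves": [{"gripper":0.1,"xyz":[0,-0.15,0],"angular":[0,0,0]},{"gripper":0.1,"xyz":[0,-0.3,0],"angular":[0,0,0]},{"gripper":0.1,"xyz":[0,-0.3,0],"angular":[0,0,0]}]}}

```text
clock: 9.55
position: [624.2, 24.2, 16.0]
ee_rot: [0.911, -0.412, 0.0, 0.0]
contact_force: [-2.9, -2.1, 9.8]
gripper_width: 47.2
```

```bash
python3 look.py s9;python3 - <<'E'
from h import *
from ov import ov
cv2.imwrite("pics/ov_s9.png",ov("side",cv2.imread("pics/s9.png"),(594.7,0.0),(225,185,375,285)))
E
```

```text
[624.2  24.2  16. ] [-2.9 -2.1  9.8]
[(np.int32(289), np.int32(218), np.int32(14), np.int32(29), np.int32(152)), (np.int32(252), np.int32(220), np.int32(26), np.int32(6), np.int32(85)), (np.int32(239), np.int32(224), np.int32(11), np.int32(29), np.int32(119))]
world ((623.937744140625, 12.339813232421875), (98.26691436767578, 77.32130432128906), 40.79835891723633) riser [65.2 -9.7] tcp riser [75.1  2.4]
```

View pics/ov_s9.png

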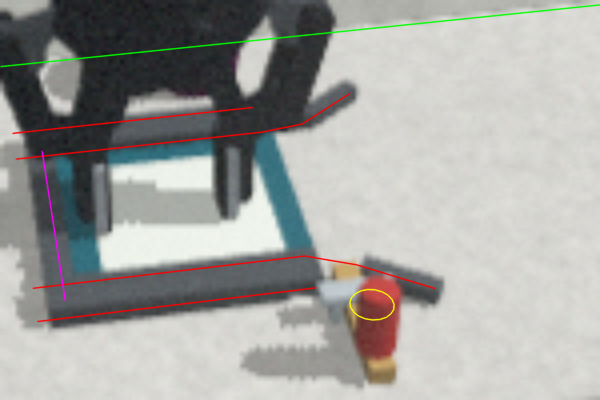

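{"method": "move_arm", "body": {"moves": [{"gripper":0.1,"xyz":[0,-0.1,0.01],"angular":[0,0,0]},{"gripper":0.1,"xyz":[0,-0.2,0.01],"angular":[0,0,0]},{"gripper":0.1,"xyz":[0,-0.2,0.01],"angular":[0,0,0]}]}}

```text
clock: 9.98
position: [625.7, 25.5, 15.9]
ee_rot: [0.911, -0.412, 0.0, 0.0]
contact_force: [-3.4, -1.9, 8.9]
gripper_width: 47.3
```

{"method": "move_arm", "body": {"moves": [{"gripper":0.1,"xyz":[0,0,-0.3],"angular":[0,0,0]},{"gripper":0.1,"xyz":[0,0,-2.0],"angular":[0,0,0]},{"gripper":-0.5,"xyz":[0,0,-6.0],"angular":[0,0,0]},{"gripper":-1,"xyz":[-4.5,2.0,-8],"angular":[0,0,0]},{"gripper":-1,"xyz":[-9,4,-8],"angular":[0,0,0]},{"gripper":-1,"xyz":[-13.9,6.3,-8],"angular":[0,0,0]},{"gripper":-1,"xyz":[-13.9,6.3,-8],"angular":[0,0,0]},{"gripper":-1,"xyz":[-13.9,6.3,-8],"angular":[0,0,0]}]}}

```text
clock: 10.98
position: [487.2, 89.6, 95.5]
ee_rot: [0.911, -0.412, 0.001, -0.001]
contact_force: [0.2, -0.7, -1.1]
gripper_width: 0.2
```

```bash
python3 look.py s10;python3 - <<'E'
from h import *
from ov import ov
p,_=arm.get_image("side")
im=ov("side",p,(594.7,0.0),(225,185,375,320))
t,_=arm.get_image("top");hsv=cv2.cvtColor(t,cv2.COLOR_BGR2HSV)
def red(n,p):
    hsv=cv2.cvtColor(p,cv2.COLOR_BGR2HSV);m=cv2.inRange(hsv,(0,190,60),(4,255,255))|cv2.inRange(hsv,(172,190,60),(180,255,255))
    v,u=np.nonzero(m);print(n,len(u),u.mean() if len(u) else 0,v.mean() if len(u) else 0)
    if len(u): print(w2r(plane(n,(u.mean(),v.mean()),ZT+(38 if n=="top" else 25))[0],C=np.array((594.7,0.) if n=="side" else (594.7,-5.2))))
red("top",cv2.imread("pics/top0.png"));red("top",t);red("side",p)
t2=cv2.resize(t[120:280,160:320],(540,540));im=cv2.resize(im,(600,540))
cv2.imwrite("pics/c10.png",cv2.resize(np.hstack([im,t2]),None,fx=.7,fy=.7))
E
```

```text
[487.2  89.6  95.5] [ 0.2 -0.7 -1.1]
[(np.int32(239), np.int32(219), np.int32(64), np.int32(34), np.int32(453))]
world ((624.3258666992188, 11.604942321777344), (98.14010620117188, 77.07933807373047), 40.710636138916016) riser [ 65.  -10.5] tcp riser [ 13.7 141.3]
top 40 224.8 236.8
[ 9.84574825 98.67890966]
top 41 224.70731707317074 236.78048780487805
[10.00683388 98.80271021]
side 0 0 0
```

View pics/c10.png

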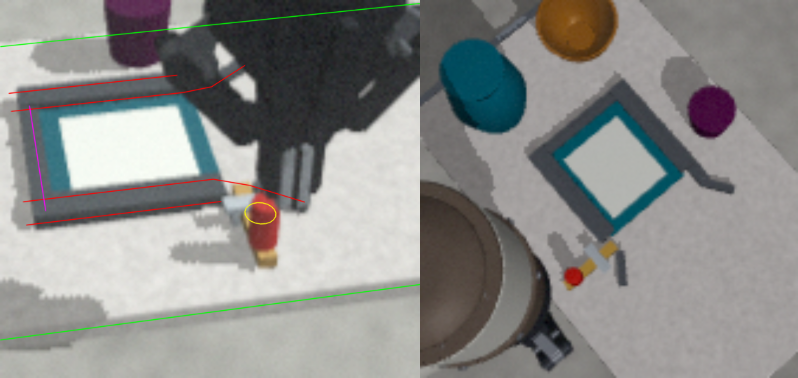

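```bash
python3 - <<'E'
from h import *
for n,C in(("top",(594.7,-5.2)),("side",(594.7,0.))):
    p,_=arm.get_image(n);C=np.array(C)
    # rectify in riser frame, 0.5mm/px at plate top, x 0..135, y -40..40
    xs=np.arange(0,135,.5);ys=np.arange(-30,31,1.)
    g=np.array([[r2w(x,y,4,C=C) for x in xs] for y in ys]);q=proj(n,g.reshape(-1,3)).reshape(len(ys),len(xs),2).astype(np.float32)
    r=cv2.remap(p,q[...,0],q[...,1],cv2.INTER_CUBIC).astype(float)
    for sl in (slice(0,15),slice(23,38),slice(46,61)):
        a=r[sl].mean(0);R=a[:,2]; gd=np.gradient(cv2.GaussianBlur(R[None],(1,1),0)[0])
        i=np.argsort(-abs(gd))
        pk=[k for k in range(2,len(R)-2) if abs(gd[k])>1.5 and abs(gd[k])==abs(gd[max(0,k-6):k+7]).max()]
        print(n,ys[sl].mean(),[(xs[k],round(gd[k],1)) for k in pk])
E
```

```text
top -23.0 [(np.float64(19.5), np.float64(-28.8)), (np.float64(31.5), np.float64(28.1)), (np.float64(108.0), np.float64(-31.0)), (np.float64(119.5), np.float64(10.6)), (np.float64(132.5), np.float64(9.1))]
top 0.0 [(np.float64(19.5), np.float64(-30.4)), (np.float64(31.5), np.float64(27.5)), (np.float64(108.0), np.float64(-35.2)), (np.float64(119.5), np.float64(10.7)), (np.float64(132.5), np.float64(9.2))]
top 23.0 [(np.float64(19.5), np.float64(-30.3)), (np.float64(31.5), np.float64(26.5)), (np.float64(108.0), np.float64(-33.3)), (np.float64(120.0), np.float64(11.4)), (np.float64(132.5), np.float64(9.4))]
side -23.0 [(np.float64(15.5), np.float64(-22.1)), (np.float64(26.5), np.float64(23.9)), (np.float64(103.0), np.float64(-31.6)), (np.float64(114.5), np.float64(5.6)), (np.float64(127.5), np.float64(9.4))]
side 0.0 [(np.float64(1.5), np.float64(10.2)), (np.float64(15.0), np.float64(-24.7)), (np.float64(26.5), np.float64(25.6)), (np.float64(103.0), np.float64(-30.7)), (np.float64(114.5), np.float64(6.1)), (np.float64(127.0), np.float64(10.1))]
side 23.0 [(np.float64(15.0), np.float64(-23.8)), (np.float64(26.5), np.float64(23.9)), (np.float64(103.0), np.float64(-31.0)), (np.float64(115.0), np.float64(4.8)), (np.float64(127.5), np.float64(9.8))]
```

{"method": "move_arm", "body": {"moves": [{"gripper":-1,"xyz":[0,0.35,3],"angular":[0,0,0]},{"gripper":-1,"xyz":[0,0.35,6.5],"angular":[0,0,0]},{"gripper":-1,"xyz":[0,0.35,6.5],"angular":[0,0,0]}]}}

```text
clock: 11.6
position: [482.3, 85.4, 27.3]
ee_rot: [0.911, -0.413, -0.002, 0.003]
contact_force: [-0.7, 0.1, 1.6]
gripper_width: -0.1
```

{"method": "move_arm", "body": {"moves": [{"gripper":-1,"xyz":[0.7,0,0],"angular":[0,0,0]},{"gripper":-1,"xyz":[1.4,0,0],"angular":[0,0,0]},{"gripper":-1,"xyz":[2,0,0],"angular":[0,0,0]},{"gripper":-1,"xyz":[2.4,0,0],"angular":[0,0,0]},{"gripper":-1,"xyz":[2.8,0,0],"angular":[0,0,0]}]}}

```text
clock: 12.22
position: [502.4, 65.6, 29.8]
ee_rot: [0.911, -0.412, 0.0, -0.0]
contact_force: [-1.4, 2.0, 2.3]
gripper_width: -0.1
```

{"method": "move_arm", "body": {"moves": [{"gripper":-1,"xyz":[0.5,0,0],"angular":[0,0,0]},{"gripper":-1,"xyz":[1.0,0,0],"angular":[0,0,0]},{"gripper":-1,"xyz":[1.5,0,0],"angular":[0,0,0]},{"gripper":-1,"xyz":[2.0,0,0],"angular":[0,0,0]},{"gripper":-1,"xyz":[2.4,0,0],"angular":[0,0,0]},{"gripper":-1,"xyz":[2.4,0,0],"angular":[0,0,0]}]}}

```text
clock: 12.98
position: [518.4, 47.2, 29.3]
ee_rot: [0.911, -0.412, 0.0, -0.0]
contact_force: [-0.2, 0.9, 0.4]
gripper_width: -0.0
```

{"method": "move_arm", "body": {"moves": [{"gripper":-1,"xyz":[0.2,0,0],"angular":[0,0,0]},{"gripper":-1,"xyz":[0.4,0,0],"angular":[0,0,0]},{"gripper":-1,"xyz":[0.4,0,0],"angular":[0,0,0]}]}}

```text
clock: 13.35
position: [520.7, 44.5, 29.3]
ee_rot: [0.911, -0.412, -0.0, 0.0]
contact_force: [-1.1, 1.4, -1.2]
gripper_width: -0.0
```

{"method": "move_arm", "body": {"moves": [{"gripper":-1,"xyz":[0.2,0,0],"angular":[0,0,0]},{"gripper":-1,"xyz":[0.2,0,0],"angular":[0,0,0]}]}}

```text
clock: 13.6
position: [522.0, 43.0, 29.4]
ee_rot: [0.911, -0.412, -0.0, 0.0]
contact_force: [-0.8, 2.3, -0.8]
gripper_width: -0.1
```

{"method": "move_arm", "body": {"moves": [{"gripper":-1,"xyz":[0.2,0,0],"angular":[0,0,0]},{"gripper":-1,"xyz":[0.2,0,0],"angular":[0,0,0]}]}}

```text
clock: 13.85
position: [523.3, 41.4, 29.4]
ee_rot: [0.911, -0.412, -0.0, 0.0]
contact_force: [-0.6, 1.5, -0.6]
gripper_width: 0.2
```

{"method": "move_arm", "body": {"moves": [{"gripper":-1,"xyz":[0.15,0,0],"angular":[0,0,0]},{"gripper":-1,"xyz":[0.15,0,0],"angular":[0,0,0]}]}}

```text
clock: 14.1
position: [524.3, 40.3, 29.4]
ee_rot: [0.911, -0.412, -0.0, 0.0]
contact_force: [-1.4, 0.9, -1.6]
gripper_width: 0.0
```

{"method": "move_arm", "body": {"moves": [{"gripper":-1,"xyz":[0.15,0,0],"angular":[0,0,0]},{"gripper":-1,"xyz":[0.15,0,0],"angular":[0,0,0]}]}}

```text
clock: 14.35
position: [524.7, 39.8, 29.3]
ee_rot: [0.911, -0.412, -0.001, -0.0]
contact_force: [-3.6, 6.0, -0.1]
gripper_width: 0.1
```

```bash
python3 - <<'E'
from h import *
p,_=arm.get_image("side");t,_=arm.get_image("top")
cv2.imwrite("pics/c11.png",np.hstack([cv2.resize(p[190:300,240:390],(600,440))[:,:],cv2.resize(t[160:260,180:225],(198,440))]))
print(arm.read_state()["contact_force"])
E
```

```text
[-2.79417852  5.22172858 -0.22300303]
```

View pics/c11.png

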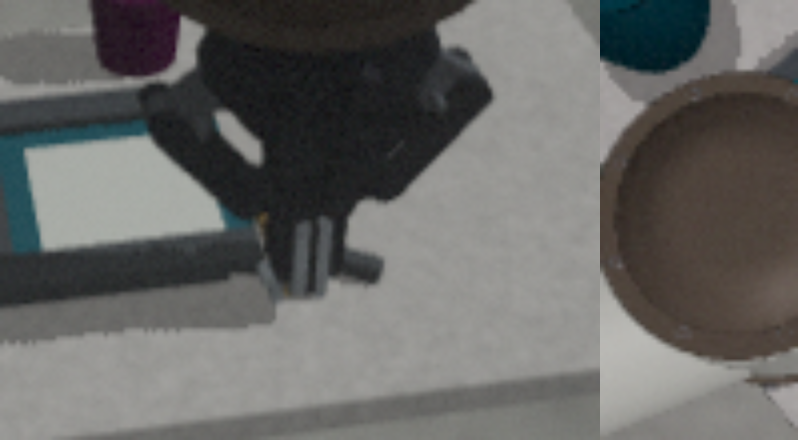

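Force jumped to 7 N with the travel stopping, so the bolt has reached its end. I'll press a touch more, then back off and lift.

{"method": "move_arm", "body": {"moves": [{"gripper":-1,"xyz":[0.15,0,0],"angular":[0,0,0]},{"gripper":-1,"xyz":[0.15,0,0],"angular":[0,0,0]}]}}

```text
clock: 14.7
position: [524.7, 39.6, 29.2]
ee_rot: [0.911, -0.412, -0.002, -0.0]
contact_force: [-6.9, 11.4, 2.5]
gripper_width: 0.2
```

{"method": "move_arm", "body": {"moves": [{"gripper":-1,"xyz":[-1.5,0,0],"angular":[0,0,0]},{"gripper":-1,"xyz":[-5,0,0],"angular":[0,0,0]},{"gripper":-1,"xyz":[-7,0,-4],"angular":[0,0,0]},{"gripper":-1,"xyz":[-12,0,-10],"angular":[0,0,0]},{"gripper":-1,"xyz":[-18,0,-12],"angular":[0,0,0]},{"gripper":-1,"xyz":[-18,0,-12],"angular":[0,0,0]}]}}

```text
clock: 15.45
position: [407.0, 175.6, 151.9]
ee_rot: [0.912, -0.41, 0.001, -0.003]
contact_force: [0.0, -0.4, -0.1]
gripper_width: 0.1
```

```bash
python3 - <<'E'
from h import *
p,_=arm.get_image("side");t,_=arm.get_image("top")
for n,C,q in(("top",(594.7,-5.2),t),("side",(591.,-3.),p)):
    hsv=cv2.cvtColor(q,cv2.COLOR_BGR2HSV);m=cv2.inRange(hsv,(0,190,60),(4,255,255))|cv2.inRange(hsv,(172,190,60),(180,255,255))
    v,u=np.nonzero(m)
    if len(u):print(n,len(u),w2r(plane(n,(u.mean(),v.mean()),ZT+(38 if n=="top" else 25))[0],C=np.array(C)))
cv2.imwrite("pics/c12.png",np.hstack([cv2.resize(p[180:310,240:380],(400,372)),cv2.resize(t[110:270,160:332],(400,372))]))
s=arm.read_state();print(s["position"],s["contact_force"])
E
```

```text
top 41 [10.3270091  61.49588862]
[407.22198294 174.35959336 150.40640484] [0.28750268 0.14410579 0.21677551]
```

View pics/c12.png

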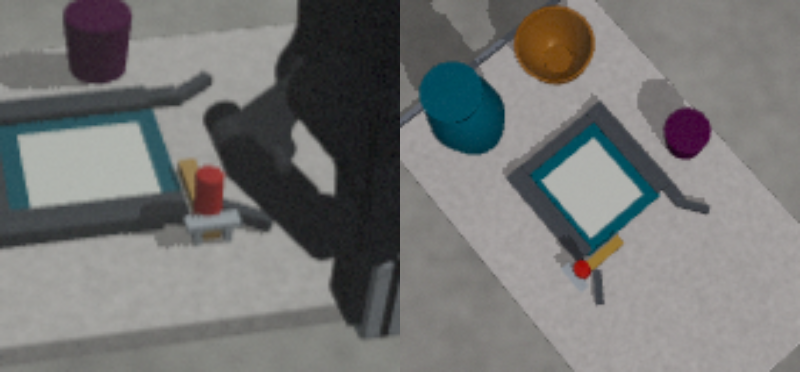

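Knob at y ≈ 61.5 mm (62 expected), the bar lies across behind the plate, and the glassware is undisturbed.

```bash
python3 -c "
from bench import arm
print(arm.job_done())"
```

```text
the job is handed in; nothing more can be done
None
```

The glass plate is fully home in the frame and the bolt is across behind it. I handed the job in at about 15.5 s on the clock, with the arm clear of everything.

- **Plate:** I pressed on its face with two spread fingertips, at 10 N or less in every reading. I squared it up, then slid it under the lips until it stopped and the fingers slipped on the glass. The top camera, measured before I pushed the bolt, then put its rear edge at riser x = 19.5 mm and its front edge at 119.5 to 120 mm (20 and 120 expected), square to the stop.
- **Bolt:** I pushed the knob with shut fingers until it stopped moving and the force rose to about 13 N. The top camera put the knob at y = 61.5 mm (62 expected at full travel). The last picture shows the bar behind the plate.
- **Glassware:** the vase, bowl and votive look unmoved in the last picture. I judged that by eye and did not measure it.
- **Disagreement:** the two cameras placed the riser about 4 to 5 mm apart. I relied on the top camera's relative measurements. It read the knob about 2 mm low in x both before and after the push, and I could not cross-check the knob from the side camera.

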